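# Clamp a test coupon with the knurled thumbscrew

## Robot

A 6-joint arm with a two-finger parallel gripper is mounted at the origin on a cart in front of the work surface, level with it; the furniture and walls round the work are solid. World frame = base frame: x ahead of the robot, y to its left, z up, the work surface at z = 0. Lengths are in mm, angles in rad, forces in N, time in s.
With the tool pointing down it reaches from about 325 to 900 mm from the base axis. Payload 6.1 kg.
Tool frame: the origin (TCP) lies at the very end of the fingers, on their centre line; the grasp point (between the pads) lies 19 mm behind it; z points along the fingers, y is the line along which they close (so a half turn about z gives the same grasp; the last joint's range is limited). The gripper opens to 85 mm and grips with 20 to 120 N. Pads are 22 mm wide; open, the fingers measure 114 mm over their backs; the gripper's body (76 mm by 85 mm) begins 54 mm behind the grasp point. The pads swing forward as they close: fully open they stand 13 mm farther back than shut.
Start: joints at [1.098, 0.22, 1.526, -0, 1.395, -0.126], TCP at [212.429, 587.784, 231.3] pointing down, gripper open.
Joint ranges: [-2.98, 2.98], [-0.91, 2.08], [0.09, 2.57], [-1.24, 4.39], [0.2, 2.65], [-2.68, 2.68]. Speed limits (rad/s): [2.57, 2.57, 3.01, 3.14, 3.14, 3.14].

## Interface

Orientations are given as a unit quaternion [x, y, z, w].
In Python, from plant import bot, optics gives the robot as it stands.
- The arm moves only by the tool drive_tool, never from a script. Its arguments are lists of equal length, an entry for each row: "delta_rot": the turn, a rotation vector about the tool's x, y, z in shares of 180 degrees (1.0 is 180 degrees), a list of three; "offset": the shift along the tool's x, y, z in shares of 0.2 m (1.0 is 0.2 m), a list of three; "grip": the opening, from 0 (shut) to 1 (fully open). In form: {"delta_rot": [[wx, wy, wz], ...], "offset": [[x, y, z], ...], "grip": [grip, ...]}. A call has 1 to 5 rows; each row is the pose to reach, as a shift and turn from the pose commanded when the call began, along the tool's axes at that moment; what a row does not reach only later rows make up. A row lasts 1/12 s, in which the tool goes at most 41.7 mm and 7.16 degrees, less where a joint would pass 70% of its speed; a pose out of reach is approached as far as the arm can. Shift and turn numbers lie between -1 and 1, and a call with a number outside is refused. A call with a gripper value outside its range is refused whole. The fingers move at their own pace and stop on an object; "grip_force" is the grip in N (left out, the last holds). Time passes only in rows, so rows that repeat a pose let the fingers close. It gives the time, the measured TCP pose, the force, the opening and the grip force at its end, in the units of the state.
- bot.get_obs(): the state, without advancing time (a new reading comes with each control period).
- optics.camera(name): name is "scene" or "top" or "wrist"; returns a dict with "pixels" (420x560x3 uint8, red, green, blue), "fx", "fy", "cx", "cy" (pixels), "R" (3x3) and "t" (3): a world point X has camera coordinates R X + t. Camera axes: x right, y down, z forward; pixel columns grow to the right and rows downward; lengths in mm; the calibration is good to about 2 mm. A picture is of the moment at which its call begins. There is no depth.
- bot.sign_off(): hands the job in; it is judged then, once.
The state is a dict: "time": time; "q": joint angles; "qd": joint speeds; "effort": joint torques, N m; "tcp_pos": TCP position; "eef_rot": TCP orientation; "contact_force": force on the tool from outside, world axes, zero at the start; "moment": the same for the moment, N m; "finger_gap": opening from 0.0 (shut) to 1.0 (fully open); "finger_force": force on a finger pad.
Only numpy, scipy, OpenCV 4.12 (cv2) and the standard library are available. Lean on these libraries where they do the work, as an engineer would, in place of code of your own. Each camera call takes 0.05 s, during which the arm holds its last target. There are 200 camera calls.

## Task

Load the loose metal test coupon into the specimen clamp: lay it on the base and slide it into the channel under the arm until its end is fully home against the back stop. Then turn the knurled thumbscrew clockwise until its foot has seated on the coupon and the resistance rises, and stop there: finger-tight, about 12 N on the coupon and never more than 25 N. Let go and leave the loose vial, spanner, dish and crucible where they are.

Things in the scene. Friction and masses are not known exactly. Their poses are not given: they have to be found in the camera images.
- fixture: specimen clamp fixed to the bench; aluminium base plate, grey column and arm. Origin: centre of its underside; x runs along its channel towards the back stop, away from the robot, z up. Place and yaw vary. Base plate x -100 to +90 mm, 64 mm wide, top at z 12 mm, where the coupon lies. Channel centred on y = 0. Home, the coupon's end touches the stop, its centre at x -10 mm.
- channel_mouth (a point): point on the base plate's top at the channel's flared mouth, fixture (x -14, y 0, z 12) mm; same axes as the fixture. From here the flare narrows to x +5 mm; then two walls, 34 mm apart inside, 10 mm high above the plate, run to the back stop. In front of the mouth the plate is open, without walls.
- back_stop (a point): point at the foot of the back stop, fixture (x +60, y 0, z 12) mm; same axes. The stop is the front face of the column, 50 mm wide, which runs on to x +90 mm, top at z 64 mm.
- clamp_top (a point): point on top of the arm, on the screw's axis, fixture (x +30, y 0, z 64) mm. The arm, 36 mm wide, 14 mm thick, reaches forward from the column to x +12 mm, underside at z 50 mm. Under it hangs the rubber-faced foot, 26 mm across, 2.5 to 7.5 mm above a loaded coupon at the start. How far it sticks out differs each time and is not measured: where it touches must be felt.
- thumbscrew: knurled round steel thumbscrew, upright in the arm, self-locking. Origin on its axis at fixture (30, 0, 79) mm; turns with the screw, does not sink. Head 27 mm across, 20 mm high, from z 76 to 96 mm at most (starts up to 1 mm lower). Clockwise from above lowers head and foot 2 mm per rad: follow it down. The foot touches after about 1.3 to 4 rad; then the load grows about 24 N per rad.
- screw_axis (a point): fixed point, head centre when the screw is up, fixture (30, 0, 86) mm. Moment to turn the screw: 0.03 N m free, about 0.2 at 12 N load, 0.33 at 25 N; it is dry friction, so felt while turning and fading at rest. Gripped lightly, finger pads carry the screw while it runs free and slip round the head once it is seated: a 5 N grip slips at about 9 N load, 7 N at 14 N, 10 N at 21 N.
- coupon: loose plain aluminium bar 140 x 30 x 16 mm, 0.11 to 0.22 kg, a small drilled mark near each end, the two ends alike. Origin: centre of its underside; x along its length, z up. Lies flat on the bench.
- vial: small screw-cap vial, 22 mm across, 59 mm tall, standing loose; origin: centre of its underside. To be left alone.
- spanner: small flat spanner, 111 mm long, lying loose; origin: centre of its underside. To be left alone.
- petri_dish: petri dish 60 mm across, 16 mm high, loose; origin: centre of its underside. To be left alone.
- crucible: small ceramic crucible 34 mm across, 36 mm high, standing loose; origin: centre of its underside. To be left alone.

How it is judged:
By the outcome, as a careful person would: the job done as asked, in the order asked, and still so for the second after the job is handed in, with the robot touching nothing.
It also fails if it takes over 69 s, if anything falls off the work surface, if the arm or the gripper's body presses on something with over 40 N, if the wrist force passes 120 N, or if a joint passes its speed limit or range.

## Working session

There is one attempt and no reset: what is moved stays moved. The work goes in short steps, Python scripts to look and compute and a tool call to move; the robot and the scene stay as the last step left them, time stands still between calls to the robot, and variables do not carry over. Pictures are saved under pics/ and viewed, at most 10 in all, crops included, and the job is handed in when it is done.

Besides the shell and the picture viewer there is one more tool, called after ">>>" as name(argument=value, ...) on one line, values as JSON. drive_tool: Moves the arm, as the interface text tells. Its arguments: {"type":"object","properties":{"delta_rot":{"type":"array"},"offset":{"type":"array"},"grip":{"type":"array"},"grip_force":{"type":"number"}},"required":["delta_rot","offset","grip"]}

```bash
ls; mkdir -p pics; cat > h.py <<'E'
import numpy as np, cv2
from plant import bot, optics
def snap(n,f):
    c=optics.camera(n); cv2.imwrite(f'pics/{f}.png',c['pixels'][:,:,::-1]); np.save(f'pics/{f}.npy',c,allow_pickle=True); return c
def load(f): return np.load(f'pics/{f}.npy',allow_pickle=True).item()
def ray(c,uv,z):
    uv=np.atleast_2d(uv).astype(float); R=np.array(c['R']);t=np.array(c['t'])
    d=np.c_[(uv[:,0]-c['cx'])/c['fx'],(uv[:,1]-c['cy'])/c['fy'],np.ones(len(uv))]@R
    o=-R.T@t; return o+d*((z-o[2])/d[:,2])[:,None]
def proj(c,X):
    p=np.atleast_2d(X)@np.array(c['R']).T+np.array(c['t']); return np.c_[c['fx']*p[:,0]/p[:,2]+c['cx'],c['fy']*p[:,1]/p[:,2]+c['cy']]
E
python3 - <<'E'
from h import *
a=snap('top','top0');b=snap('scene','scene0')
for c in(a,b): print(c['fx'],-np.array(c['R']).T@c['t'],np.round(c['R'],3).tolist())
print(bot.get_obs())
E
```

```text
pics
518.4564462008523 [ 468.91783826   -6.33475189 1493.42687921] [[-0.003, -1.0, -0.021], [-0.998, 0.004, -0.069], [0.069, 0.02, -0.997]]
405.87137376727213 [  32.9901469  -621.5471842   561.66169804] [[0.771, -0.636, -0.016], [-0.329, -0.376, -0.866], [0.545, 0.673, -0.499]]
{'time': 0.1, 'q': array([ 1.09790165e+00,  2.21167003e-01,  1.52748554e+00,  8.73458759e-06,
        1.39472982e+00, -1.26143185e-01]), 'qd': array([-6.09650352e-04, -1.92729323e-03, -3.96256871e-03,  4.52610884e-05,
        5.53241217e-04, -2.30226416e-03]), 'effort': array([ 1.57955754e-03, -4.98237634e+01, -3.90550625e+01, -1.18627627e-04,
        5.58894564e-03, -3.41477396e-06]), 'tcp_pos': array([212.17689956, 587.29870937, 230.30233026]), 'eef_rot': array([ 1.72509153e-01,  9.85007508e-01, -8.53747155e-04, -2.68144411e-04]), 'contact_force': array([ 0.52417562,  0.27449167, -0.10752152]), 'moment': array([ 0.02895117,  0.01887559, -0.0334454 ]), 'finger_force': 0.0, 'finger_gap': 1.000319598246726}
```

View pics/top0.png

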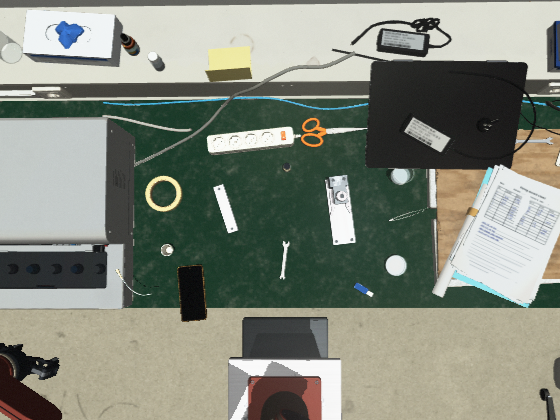

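View pics/scene0.png

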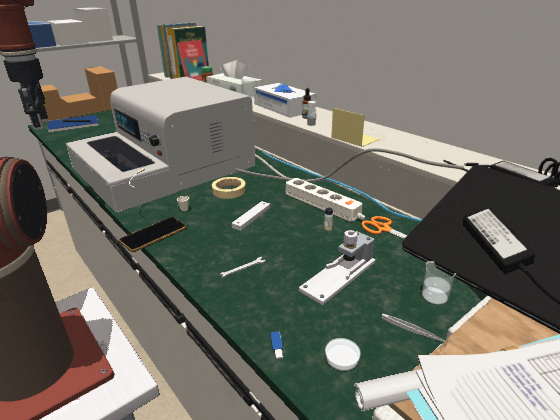

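The top view shows the coupon at about (226,208), the fixture plate at (341,210) with its screw head near (341,197), the spanner at (285,260), the vial at (287,167), the dish at (396,265) and the crucible at (167,250). The scene view shows the same layout, with the coupon at (252,215), the fixture at (342,270) and the screw at (350,240).

```bash
cat > m1.py <<'E'
from h import *
a=load('top0');b=load('scene0')
def blob(c,seed,th=150):
    g=c['pixels'].min(2); m=(g>th).astype(np.uint8); n,l,s,ce=cv2.connectedComponentsWithStats(m)
    y,x=seed; w=l[y-6:y+7,x-6:x+7]; w=w[w>0]; k=np.bincount(w).argmax()
    cn=max(cv2.findContours((l==k).astype(np.uint8),0,1)[0],key=cv2.contourArea); return cn[:,0,:],s[k]
for nm,c,sd,z in(('coupon top',a,(208,226),16),('coupon sc',b,(212,252),16),('fix top',a,(228,343),12),('fix sc',b,(285,325),12)):
    cn,s=blob(c,sd); P=ray(c,cn,z)[:,:2].astype(np.float32)
    r=cv2.minAreaRect(P); print(nm,s,r,np.round(cv2.boxPoints(r)).tolist())
for n,x in(('t',a),('s',b)):
    p=x['pixels']; cr=p[150:255,310:375] if n=='t' else p[220:305,290:385]
    cv2.imwrite(f'pics/c{n}.png',cv2.resize(cr[:,:,::-1],None,fx=5.5,fy=5.5,interpolation=2))
i=np.hstack([cv2.resize(cv2.imread(f'pics/c{n}.png'),(395,590)) if n=='t' else cv2.resize(cv2.imread('pics/cs.png'),(400,590)) for n in 'ts'])
cv2.imwrite('pics/crop0.png',i)
E
python3 m1.py
```

```text
coupon top [214 184  24  49 496] ((577.479736328125, 168.61502075195312), (139.24853515625, 29.026256561279297), 18.578250885009766) [[507.0, 160.0], [516.0, 133.0], [648.0, 177.0], [639.0, 205.0]]
coupon sc [232 201  38  25 283] ((576.3897094726562, 167.9728240966797), (139.93292236328125, 30.746383666992188), 18.245227813720703) [[505.0, 161.0], [515.0, 131.0], [648.0, 175.0], [638.0, 204.0]]
fix top [ 326  175   30   70 1368] ((573.4468383789062, -159.6627960205078), (194.82614135742188, 63.506080627441406), 6.550508499145508) [[473.0, -139.0], [480.0, -202.0], [674.0, -180.0], [667.0, -117.0]]
fix sc [ 299  258   76   44 1162] ((568.5845947265625, -161.3596954345703), (190.5449676513672, 63.45104217529297), 6.460113048553467) [[470.0, -141.0], [477.0, -204.0], [667.0, -182.0], [660.0, -119.0]]
```

View pics/crop0.png

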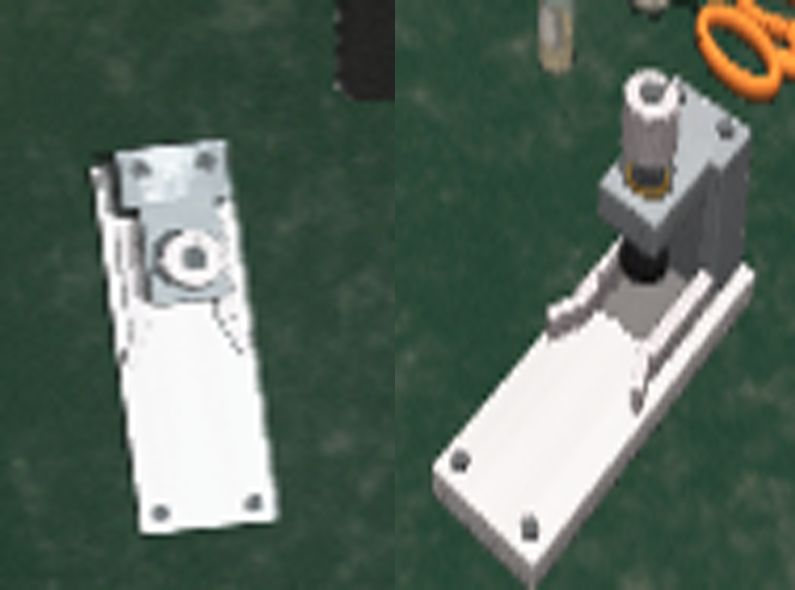

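The crops show the flared walls opening toward the robot, with a clear channel under the foot. The fixture origin is about (574.7, -160) with yaw 6.5°. The coupon centre is about (577, 168) with yaw 18.4°. Both sizes match the given dimensions.

```bash
cat >> h.py <<'E'
from scipy.spatial.transform import Rotation as Ro
def down(yaw):
    y=np.radians(yaw); Y=np.array([np.cos(y),np.sin(y),0]); Z=np.array([0,0,-1.]); return np.c_[np.cross(Y,Z),Y,Z]
FO=np.array([574.7,-160.,0]); FY=6.5
def fix(x,y,z): a=np.radians(FY); return FO+[x*np.cos(a)-y*np.sin(a),x*np.sin(a)+y*np.cos(a),z]
def plan(wps):
    o=bot.get_obs(); p=o['tcp_pos']; R=Ro.from_quat(o['eef_rot']).as_matrix()
    print('t',round(o['time'],2),'tcp',p.round(1),'yaw',np.degrees(np.arctan2(R[1,1],R[0,1])).round(1),'q6',np.degrees(o['q'][5]).round(0),'F',o['contact_force'].round(1),'gap',round(o['finger_gap'],3),'ff',round(o['finger_force'],1))
    for x,y,z,yaw in wps:
        g=np.array([x,y,z]);G=down(yaw); d=g-p
        print('off',(R.T@d/1000).round(4).tolist(),'rot',np.degrees(Ro.from_matrix(R.T@G).as_rotvec()).round(2).tolist(),'rows',round(np.linalg.norm(d)/41.7,1)); p,R=g,G
E
python3 - <<'E'
from h import *
plan([(222,450,250,83),(232,320,250,96),(400,240,200,108.4),(548.5,158.8,100,108.4),(548.5,158.8,30,108.4),(548.5,158.8,3,108.4)])
E
```

```text
t 0.1 tcp [212.2 587.3 230.3] yaw 70.1 q6 -7.0 F [ 0.5  0.3 -0.1] gap 1.0 ff 0.0
off [-0.0559, -0.1258, -0.0195] rot [-0.1, -0.02, -12.87] rows 3.3
off [-0.0258, -0.1278, 0.0] rot [0.0, 0.0, -13.0] rows 3.1
off [-0.1587, -0.0971, 0.05] rot [0.0, 0.0, -12.4] rows 4.6
off [-0.1153, -0.1239, 0.1] rot [0.0, 0.0, 0.0] rows 4.7
off [0.0, 0.0, 0.07] rot [0.0, 0.0, 0.0] rows 1.7
off [0.0, 0.0, 0.027] rot [0.0, 0.0, 0.0] rows 0.6
```

The rows are not in the units I measure in: shifts go in shares of 0.2 m and turns go in shares of 180 degrees. I convert before sending: -0.126 m / 0.2 = -0.63, -0.02 m / 0.2 = -0.1, -12.9 degrees / 180 = -0.0717.

>>> drive_tool(delta_rot=[[0, 0, -0.0222], [0, 0, -0.0444], [0, 0, -0.0717], [0, 0, -0.0717], [0, 0, -0.0717]], offset=[[-0.07, -0.155, -0.025], [-0.14, -0.315, -0.05], [-0.21, -0.475, -0.075], [-0.28, -0.63, -0.1], [-0.28, -0.63, -0.1]], grip=[1, 1, 1, 1, 1])

```text
time: 0.52
tcp_pos: [222.2, 445.9, 251.3]
eef_rot: [0.061, 0.998, -0.001, 0.0]
contact_force: [0.8, 1.2, 0.4]
finger_gap: 1.0
finger_force: 0.0
```

Converted, -0.128 m / 0.2 = -0.64, -0.096 m / 0.2 = -0.48, -13 degrees / 180 = -0.0722.

>>> drive_tool(delta_rot=[[0, 0, -0.0222], [0, 0, -0.0444], [0, 0, -0.0722], [0, 0, -0.0722], [0, 0, -0.0722]], offset=[[-0.0325, -0.16, 0], [-0.065, -0.32, 0], [-0.0975, -0.48, 0], [-0.13, -0.64, 0], [-0.13, -0.64, 0]], grip=[1, 1, 1, 1, 1])

```text
time: 0.93
tcp_pos: [232.4, 316.4, 250.7]
eef_rot: [-0.052, 0.999, -0.001, -0.0]
contact_force: [0.4, -0.1, -0.2]
finger_gap: 1.001
finger_force: 0.0
```

Converted, -0.159 m / 0.2 = -0.795, -0.127 m / 0.2 = -0.635, -12.4 degrees / 180 = -0.0689.

>>> drive_tool(delta_rot=[[0, 0, -0.0222], [0, 0, -0.0444], [0, 0, -0.0689], [0, 0, -0.0689], [0, 0, -0.0689]], offset=[[-0.16, -0.095, 0.05], [-0.315, -0.195, 0.1], [-0.475, -0.29, 0.15], [-0.635, -0.39, 0.2], [-0.795, -0.485, 0.25]], grip=[1, 1, 1, 1, 1])

```text
time: 1.35
tcp_pos: [402.5, 239.7, 200.7]
eef_rot: [-0.16, 0.987, 0.0, 0.0]
contact_force: [-0.4, 0.9, 1.1]
finger_gap: 1.004
finger_force: 0.0
```

Converted, -0.124 m / 0.2 = -0.62, -0.115 m / 0.2 = -0.575.

>>> drive_tool(delta_rot=[[0, 0, 0], [0, 0, 0], [0, 0, 0], [0, 0, 0], [0, 0, 0]], offset=[[-0.115, -0.125, 0.1], [-0.23, -0.25, 0.2], [-0.35, -0.375, 0.3], [-0.46, -0.495, 0.4], [-0.575, -0.62, 0.5]], grip=[1, 1, 1, 1, 1])

```text
time: 1.77
tcp_pos: [550.5, 158.5, 99.6]
eef_rot: [-0.16, 0.987, 0.0, -0.0]
contact_force: [0.8, 0.2, 0.1]
finger_gap: 0.998
finger_force: 0.0
```

```bash
python3 - <<'E'
from h import *
c=snap('wrist','w1')
plan([(548.5,158.8,30,108.4),(548.5,158.8,3,108.4)])
print(proj(c,[[548.5,158.8,16],[507,160,16],[516,133,16],[648,177,16],[639,205,16]]).round().tolist())
E
```

```text
t 1.82 tcp [552.5 154.7  93.9] yaw 108.3 q6 -100.0 F [-0.3 -3.8 -2. ] gap 1.002 ff 0.0
off [0.0022, 0.0052, 0.0639] rot [-0.06, -0.29, -0.14] rows 1.5
off [0.0, 0.0, 0.027] rot [0.0, 0.0, 0.0] rows 0.6
[[284.0, 208.0], [303.0, 159.0], [265.0, 159.0], [268.0, 314.0], [301.0, 314.0]]
```

View pics/w1.png

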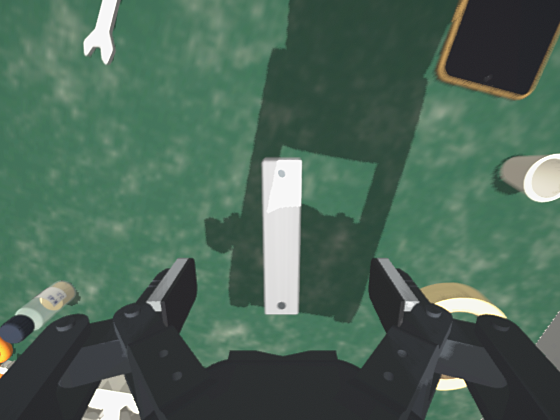

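The wrist view shows the coupon from (263,158) to (300,314), within 2 px of where I projected it. The fingers straddle it evenly.

Converted, 0.07 m / 0.2 = 0.35, 0.06 m / 0.2 = 0.3.

>>> drive_tool(delta_rot=[[0, 0, 0], [0, 0, 0], [0, 0, 0], [0, 0, 0], [0, 0, 0]], offset=[[0, 0, 0.1], [0, 0, 0.2], [0, 0, 0.3], [0, 0, 0.35], [0, 0, 0.35]], grip=[1, 1, 1, 1, 1])

```text
time: 2.23
tcp_pos: [546.7, 159.0, 28.0]
eef_rot: [-0.16, 0.987, 0.0, -0.003]
contact_force: [-0.4, 0.2, 0.4]
finger_gap: 0.999
finger_force: 0.0
```

```bash
python3 - <<'E'
from h import *
plan([(548.5,158.8,3,108.4)])
E
```

```text
t 2.23 tcp [546.7 159.   28. ] yaw 108.4 q6 -100.0 F [-0.4  0.2  0.4] gap 0.999 ff 0.0
off [-0.0018, -0.0007, 0.025] rot [0.07, -0.33, 0.02] rows 0.6
```

Converted, 0.0245 m / 0.2 = 0.1225, 0.022 m / 0.2 = 0.11, -0.2 degrees / 180 = -0.0011.

>>> drive_tool(delta_rot=[[0, 0, 0], [0, -0.0011, 0], [0, -0.0011, 0], [0, -0.0011, 0], [0, -0.0011, 0]], offset=[[0, 0, 0.04], [0, 0, 0.08], [0, 0, 0.11], [0, 0, 0.1225], [0, 0, 0.1225]], grip=[1, 1, 1, 1, 0.6], grip_force=60)

```text
time: 2.65
tcp_pos: [548.8, 159.0, 6.4]
eef_rot: [-0.16, 0.987, 0.0, 0.001]
contact_force: [0.9, 0.9, -0.3]
finger_gap: 0.882
finger_force: 0.0
```

>>> drive_tool(delta_rot=[[0, 0, 0], [0, 0, 0], [0, 0, 0], [0, 0, 0], [0, 0, 0]], offset=[[0, 0, 0], [0, 0, 0], [0, 0, 0], [0, 0, 0], [0, 0, 0]], grip=[0.1, 0.1, 0.1, 0.1, 0.1])

```text
time: 3.07
tcp_pos: [549.9, 159.1, 7.6]
eef_rot: [-0.16, 0.987, 0.0, 0.002]
contact_force: [-0.2, 0.2, 4.8]
finger_gap: 0.328
finger_force: 59.8
```

>>> drive_tool(delta_rot=[[0, 0, 0], [0, 0, 0], [0, 0, 0], [0, 0, 0], [0, 0, 0]], offset=[[0, 0, 0], [0, 0, 0], [0, 0, 0], [0, 0, 0], [0, 0, 0]], grip=[0.1, 0.1, 0.1, 0.1, 0.1])

```text
time: 3.48
tcp_pos: [549.9, 159.1, 7.7]
eef_rot: [-0.16, 0.987, 0.0, 0.002]
contact_force: [-0.7, 0.3, 5.8]
finger_gap: 0.327
finger_force: 59.9
```

```bash
python3 - <<'E'
from h import *
h=fix(-160,0,0); m=fix(-110,0,0);print(h,m)
plan([(546,159,80,104),(520,20,90,98),(*(fix(-125,0,60)[:2]),60,96.5)])
E
```

```text
[ 415.72850309 -178.1125142     0.        ] [ 465.40709588 -172.45235351    0.        ]
t 3.48 tcp [549.9 159.1   7.7] yaw 108.4 q6 -100.0 F [-0.7  0.3  5.8] gap 0.327 ff 59.9
off [0.0034, 0.0011, -0.0723] rot [-0.0, 0.28, 4.43] rows 1.7
off [0.0589, -0.1286, -0.01] rot [0.0, 0.0, 6.0] rows 3.4
off [0.0958, -0.1826, 0.03] rot [0.0, 0.0, 1.5] rows 5.0
```

Converted, -0.074 m / 0.2 = -0.37, -0.06 m / 0.2 = -0.3, 3.5 degrees / 180 = 0.0194.

>>> drive_tool(delta_rot=[[0, 0, 0], [0, 0, 0.0056], [0, 0, 0.0111], [0, 0, 0.0194], [0, 0, 0.0244]], offset=[[0, 0, -0.075], [0, 0, -0.15], [0.005, 0, -0.225], [0.01, 0, -0.3], [0.015, 0.005, -0.37]], grip=[0.1, 0.1, 0.1, 0.1, 0.1])

```text
time: 3.9
tcp_pos: [545.1, 158.7, 80.8]
eef_rot: [-0.121, 0.993, 0.0, 0.001]
contact_force: [0.4, 0.1, -1.5]
finger_gap: 0.324
finger_force: 59.6
```

Converted, -0.129 m / 0.2 = -0.645, -0.103 m / 0.2 = -0.515, 6 degrees / 180 = 0.0333.

>>> drive_tool(delta_rot=[[0, 0, 0.0056], [0, 0, 0.0111], [0, 0, 0.0167], [0, 0, 0.025], [0, 0, 0.0333]], offset=[[0.05, -0.11, 0], [0.11, -0.24, -0.01], [0.17, -0.375, -0.025], [0.235, -0.515, -0.035], [0.295, -0.645, -0.05]], grip=[0.1, 0.1, 0.1, 0.1, 0.1])

```text
time: 4.32
tcp_pos: [518.4, 18.3, 89.8]
eef_rot: [-0.07, 0.998, 0.0, 0.001]
contact_force: [-0.2, -0.7, -2.2]
finger_gap: 0.329
finger_force: 59.6
```

Converted, -0.163 m / 0.2 = -0.815, -0.139 m / 0.2 = -0.695, 1.5 degrees / 180 = 0.0083.

>>> drive_tool(delta_rot=[[0, 0, 0], [0, 0, 0], [0, 0, 0.0056], [0, 0, 0.0083], [0, 0, 0.0083]], offset=[[0.09, -0.17, 0], [0.18, -0.345, 0], [0.27, -0.52, 0], [0.365, -0.695, 0.05], [0.43, -0.815, 0.1]], grip=[0.1, 0.1, 0.1, 0.1, 0.1])

```text
time: 4.73
tcp_pos: [456.3, -156.7, 70.2]
eef_rot: [-0.056, 0.998, -0.0, 0.002]
contact_force: [0.3, -1.0, -2.3]
finger_gap: 0.327
finger_force: 59.7
```

Converted, -0.018 m / 0.2 = -0.09, -0.01 m / 0.2 = -0.05.

>>> drive_tool(delta_rot=[[0, 0, 0], [0, 0, 0], [0, 0, 0], [0, 0, 0], [0, 0, 0]], offset=[[0.025, -0.05, 0], [0.04, -0.09, 0], [0.04, -0.09, 0], [0.04, -0.09, 0], [0.04, -0.09, 0]], grip=[0.1, 0.1, 0.1, 0.1, 0.1])

```text
time: 5.15
tcp_pos: [452.2, -171.7, 70.4]
eef_rot: [-0.058, 0.998, 0.001, 0.002]
contact_force: [0.7, 0.3, -1.6]
finger_gap: 0.327
finger_force: 59.7
```

```bash
python3 - <<'E'
from h import *
plan([(*(fix(-125,0,0)[:2]),45,96.5),(*(fix(-120,0,0)[:2]),24,96.5)])
c=snap('wrist','w2'); s=snap('scene','s2'); t=snap('top','t2')
a=c['pixels'];b=s['pixels'][190:330,250:420]
cv2.imwrite('pics/v2.png',np.hstack([cv2.resize(a,(480,360)),cv2.resize(b,(315,360))])[:,:,::-1])
print(proj(c,[fix(-14,0,12),fix(-100,32,12),fix(-100,-32,12),fix(5,17,22),fix(5,-17,22),fix(30,0,96)]).round().tolist())
E
```

```text
t 5.15 tcp [ 452.2 -171.7   70.4] yaw 96.6 q6 -127.0 F [ 0.7  0.3 -1.6] gap 0.327 ff 59.7
off [0.0021, -0.0022, 0.0254] rot [0.05, 0.23, 0.1] rows 0.6
off [-0.005, -0.0, 0.021] rot [0.0, 0.0, 0.0] rows 0.5
[[279.0, 344.0], [323.0, 250.0], [236.0, 250.0], [300.0, 372.0], [259.0, 372.0], [278.0, 507.0]]
```

View pics/v2.png

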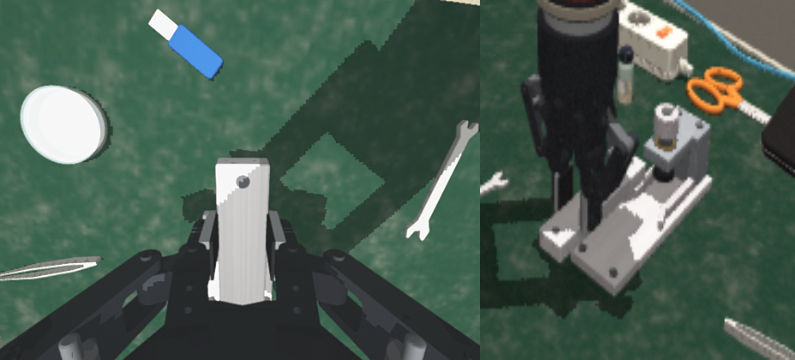

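The wrist view shows the coupon held straight between the pads, its near end at about (243,160). The scene crop shows it level, just above and ahead of the plate, with the channel clear.

Converted, 0.046 m / 0.2 = 0.23, 0.04 m / 0.2 = 0.2, 0.2 degrees / 180 = 0.0011.

>>> drive_tool(delta_rot=[[0, 0, 0], [0, 0, 0], [0, 0.0011, 0], [0, 0.0011, 0], [0, 0.0011, 0]], offset=[[0.005, -0.005, 0.075], [0.01, -0.01, 0.15], [0.01, -0.01, 0.2], [0.01, -0.01, 0.23], [0.01, -0.01, 0.23]], grip=[0.1, 0.1, 0.1, 0.1, 0.1])

```text
time: 5.72
tcp_pos: [449.1, -173.9, 22.7]
eef_rot: [-0.057, 0.998, 0.001, -0.001]
contact_force: [-0.5, -0.1, -2.5]
finger_gap: 0.325
finger_force: 59.7
```

Converted, 0.003 m / 0.2 = 0.015, 0.001 m / 0.2 = 0.005.

>>> drive_tool(delta_rot=[[0, 0, 0], [0, 0, 0], [0, 0, 0], [0, 0, 0], [0, 0, 0]], offset=[[0, 0, 0.005], [0, 0, 0.01], [0, 0, 0.015], [0, 0, 0.015], [0, 0, 0.015]], grip=[0.1, 0.1, 0.1, 0.1, 0.1])

```text
time: 6.13
tcp_pos: [450.2, -175.1, 21.5]
eef_rot: [-0.057, 0.998, 0.0, 0.0]
contact_force: [-0.0, -0.1, -1.4]
finger_gap: 0.321
finger_force: 59.7
```

```bash
python3 - <<'E'
from h import *
plan([(*(fix(-125,0,0)[:2]),20,96.5)])
print(bot.get_obs()['moment'])
E
```

```text
t 6.13 tcp [ 450.2 -175.1   21.5] yaw 96.5 q6 -127.0 F [-0.  -0.1 -1.4] gap 0.321 ff 59.7
off [-0.0004, 0.0009, 0.0015] rot [0.02, 0.03, 0.03] rows 0.0
[-0.00110009  0.06315248  0.03872208]
```

Converted, -0.02 m / 0.2 = -0.1, -0.005 m / 0.2 = -0.025.

>>> drive_tool(delta_rot=[[0, 0, 0], [0, 0, 0], [0, 0, 0], [0, 0, 0], [0, 0, 0]], offset=[[-0.025, 0.005, 0], [-0.05, 0.005, 0], [-0.075, 0.005, 0], [-0.1, 0.005, 0], [-0.1, 0.005, 0]], grip=[0.1, 0.1, 0.1, 0.1, 0.1])

```text
time: 6.55
tcp_pos: [471.1, -171.7, 21.4]
eef_rot: [-0.057, 0.998, 0.0, 0.001]
contact_force: [-1.0, -0.9, -2.0]
finger_gap: 0.329
finger_force: 59.7
```

Converted, -0.018 m / 0.2 = -0.09, -0.015 m / 0.2 = -0.075.

>>> drive_tool(delta_rot=[[0, 0, 0], [0, 0, 0], [0, 0, 0], [0, 0, 0], [0, 0, 0]], offset=[[-0.025, 0, 0], [-0.05, 0, 0], [-0.075, 0, 0], [-0.09, 0, 0], [-0.09, 0, 0]], grip=[0.1, 0.1, 0.1, 0.1, 0.1])

```text
time: 6.97
tcp_pos: [488.4, -169.6, 21.2]
eef_rot: [-0.057, 0.998, 0.0, 0.0]
contact_force: [-0.9, -0.6, -1.1]
finger_gap: 0.329
finger_force: 59.7
```

```bash
python3 - <<'E'
from h import *
plan([(*(fix(-87,0,0)[:2]),20,96.5)])
c=snap('scene','s3'); t=snap('top','t3')
b=c['pixels'][200:320,270:400]
cv2.imwrite('pics/v3.png',cv2.resize(b,(650,600),interpolation=2)[:,:,::-1])
E
```

```text
t 6.97 tcp [ 488.4 -169.6   21.2] yaw 96.5 q6 -124.0 F [-0.9 -0.6 -1.1] gap 0.329 ff 59.7
off [0.0002, -0.0002, 0.0012] rot [0.02, 0.03, 0.05] rows 0.0
```

View pics/v3.png

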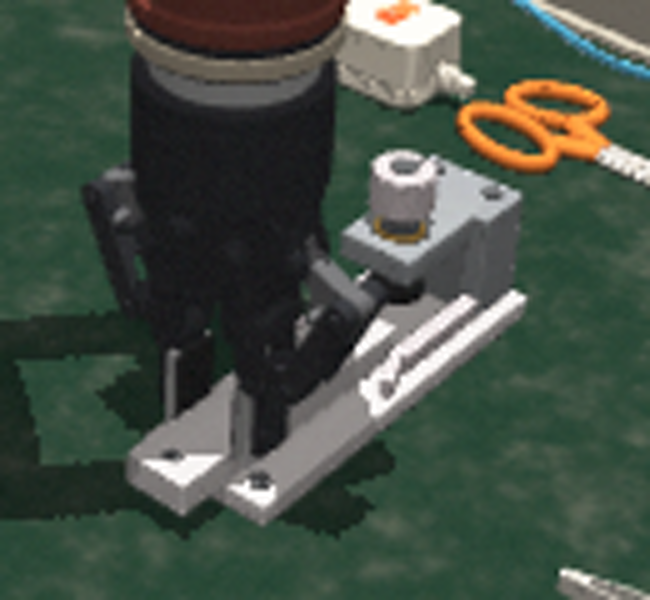

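The scene crop shows the coupon over the plate with its front end inside the flare near (380,340). No side load is felt, so I lower it onto the plate.

Converted, 0.0025 m / 0.2 = 0.0125, 0.002 m / 0.2 = 0.01.

>>> drive_tool(delta_rot=[[0, 0, 0], [0, 0, 0], [0, 0, 0], [0, 0, 0], [0, 0, 0]], offset=[[0, 0, 0.005], [0, 0, 0.0075], [0, 0, 0.01], [0, 0, 0.0125], [0, 0, 0.0125]], grip=[0.1, 0.1, 0.1, 0.1, 0.1])

```text
time: 7.48
tcp_pos: [487.4, -169.6, 19.6]
eef_rot: [-0.057, 0.998, 0.0, -0.0]
contact_force: [-4.6, 2.2, 9.8]
finger_gap: 0.33
finger_force: 60.9
```

>>> drive_tool(delta_rot=[[0, 0, 0], [0, 0, 0], [0, 0, 0], [0, 0, 0], [0, 0, 0]], offset=[[0, 0, -0.004], [-0.025, 0, -0.004], [-0.05, 0, -0.004], [-0.075, 0, -0.004], [-0.1, 0, -0.004]], grip=[0.1, 0.1, 0.1, 0.1, 0.1])

```text
time: 7.9
tcp_pos: [507.9, -167.5, 19.6]
eef_rot: [-0.057, 0.998, 0.0, -0.0]
contact_force: [-4.1, -0.7, 6.1]
finger_gap: 0.326
finger_force: 60.5
```

Converted, -0.02 m / 0.2 = -0.1, -0.016 m / 0.2 = -0.08.

>>> drive_tool(delta_rot=[[0, 0, 0], [0, 0, 0], [0, 0, 0], [0, 0, 0], [0, 0, 0]], offset=[[-0.02, 0, 0], [-0.04, 0, 0], [-0.06, 0, 0], [-0.08, 0, 0], [-0.1, 0, 0]], grip=[0.1, 0.1, 0.1, 0.1, 0.1])

```text
time: 8.32
tcp_pos: [527.6, -165.2, 19.6]
eef_rot: [-0.057, 0.998, 0.0, -0.0]
contact_force: [-5.0, -0.7, 7.4]
finger_gap: 0.326
finger_force: 60.6
```

```bash
python3 - <<'E'
from h import *
plan([(*(fix(-38.6,0,0)[:2]),20,96.5)])
print(bot.get_obs()['moment'])
E
```

```text
t 8.32 tcp [ 527.6 -165.2   19.6] yaw 96.5 q6 -122.0 F [-5.  -0.7  7.4] gap 0.326 ff 60.6
off [-0.0087, -0.0002, -0.0004] rot [0.03, -0.04, 0.04] rows 0.2
[-0.13882755  0.83683133 -0.04859073]
```

Friction drag is about 4 to 5 N. About 8.7 mm remain, so I creep forward.

Converted, -0.006 m / 0.2 = -0.03, -0.0045 m / 0.2 = -0.0225.

>>> drive_tool(delta_rot=[[0, 0, 0], [0, 0, 0], [0, 0, 0], [0, 0, 0], [0, 0, 0]], offset=[[-0.0075, 0, 0], [-0.015, 0, 0], [-0.0225, 0, 0], [-0.03, 0, 0], [-0.03, 0, 0]], grip=[0.1, 0.1, 0.1, 0.1, 0.1])

```text
time: 8.73
tcp_pos: [533.7, -164.5, 19.6]
eef_rot: [-0.057, 0.998, 0.0, -0.0]
contact_force: [-4.4, -0.3, 5.9]
finger_gap: 0.332
finger_force: 60.5
```

Converted, -0.002 m / 0.2 = -0.01, -0.0015 m / 0.2 = -0.0075.

>>> drive_tool(delta_rot=[[0, 0, 0], [0, 0, 0], [0, 0, 0], [0, 0, 0], [0, 0, 0]], offset=[[-0.0025, 0, 0], [-0.005, 0, 0], [-0.0075, 0, 0], [-0.01, 0, 0], [-0.01, 0, 0]], grip=[0.1, 0.1, 0.1, 0.1, 0.1])

```text
time: 9.15
tcp_pos: [535.4, -164.3, 19.7]
eef_rot: [-0.057, 0.998, 0.0, -0.0]
contact_force: [-3.6, -0.3, 6.8]
finger_gap: 0.323
finger_force: 60.6
```

Converted, -0.002 m / 0.2 = -0.01, -0.0015 m / 0.2 = -0.0075.

>>> drive_tool(delta_rot=[[0, 0, 0], [0, 0, 0], [0, 0, 0], [0, 0, 0], [0, 0, 0]], offset=[[-0.0025, 0, 0], [-0.005, 0, 0], [-0.0075, 0, 0], [-0.01, 0, 0], [-0.01, 0, 0]], grip=[0.1, 0.1, 0.1, 0.1, 0.1])

```text
time: 9.57
tcp_pos: [536.1, -164.2, 19.6]
eef_rot: [-0.057, 0.998, 0.0, -0.002]
contact_force: [-10.9, -0.5, 11.3]
finger_gap: 0.33
finger_force: 61.2
```

Converted, -0.002 m / 0.2 = -0.01, -0.0015 m / 0.2 = -0.0075.

>>> drive_tool(delta_rot=[[0, 0, 0], [0, 0, 0], [0, 0, 0], [0, 0, 0], [0, 0, 0]], offset=[[-0.0025, 0, 0], [-0.005, 0, 0], [-0.0075, 0, 0], [-0.01, 0, 0], [-0.01, 0, 0]], grip=[0.1, 0.1, 0.1, 0.1, 0.1])

```text
time: 9.98
tcp_pos: [536.1, -164.2, 19.6]
eef_rot: [-0.057, 0.998, 0.001, -0.004]
contact_force: [-18.6, -3.3, 19.1]
finger_gap: 0.331
finger_force: 61.9
```

The coupon stopped at TCP x = 536.1 against a predicted 536.3, and the force is rising, so it is home. I ease off, release and lift.

Converted, -0.0025 m / 0.2 = -0.0125, -0.001 m / 0.2 = -0.005.

>>> drive_tool(delta_rot=[[0, 0, 0], [0, 0, 0], [0, 0, 0], [0, 0, 0], [0, 0, 0]], offset=[[0.005, 0, -0.005], [0.0125, 0, -0.0125], [0.0125, 0, -0.0125], [0.0125, 0, -0.0125], [0.0125, 0, -0.0125]], grip=[0.1, 0.1, 0.1, 0.33, 0.5], grip_force=20)

```text
time: 10.4
tcp_pos: [537.0, -163.8, 21.5]
eef_rot: [-0.057, 0.998, 0.001, 0.0]
contact_force: [0.1, 0.3, -0.7]
finger_gap: 0.454
finger_force: 0.0
```

>>> drive_tool(delta_rot=[[0, 0, 0], [0, 0, 0], [0, 0, 0], [0, 0, 0], [0, 0, 0]], offset=[[0, 0, 0], [0, 0, 0], [0, 0, 0], [0, 0, 0], [0, 0, 0]], grip=[0.7, 0.7, 0.7, 0.7, 0.7])

```text
time: 10.82
tcp_pos: [537.1, -163.9, 22.1]
eef_rot: [-0.057, 0.998, 0.0, 0.0]
contact_force: [0.9, 0.3, 0.9]
finger_gap: 0.698
finger_force: 0.0
```

Converted, -0.13 m / 0.2 = -0.65, -0.12 m / 0.2 = -0.6.

>>> drive_tool(delta_rot=[[0, 0, 0], [0, 0, 0], [0, 0, 0], [0, 0, 0], [0, 0, 0]], offset=[[0.05, 0, -0.1], [0.1, 0, -0.25], [0.15, 0, -0.425], [0.15, 0, -0.6], [0.15, 0, -0.65]], grip=[0.7, 0.7, 0.7, 0.7, 0.7])

```text
time: 11.23
tcp_pos: [509.6, -168.9, 158.1]
eef_rot: [-0.057, 0.998, -0.002, 0.004]
contact_force: [2.0, -0.3, 1.1]
finger_gap: 0.706
finger_force: 0.0
```

```bash
python3 - <<'E'
from h import *
c=snap('wrist','w4'); s=snap('scene','s4'); t=snap('top','t4')
plan([(*(fix(30,0,0)[:2]),115,116),(*(fix(30,0,0)[:2]),76,116)])
cv2.imwrite('pics/v4.png',np.hstack([cv2.resize(c['pixels'],(480,360)),cv2.resize(s['pixels'][210:310,290:385],(315,360),interpolation=2)])[:,:,::-1])
print(proj(c,[fix(30,0,96),fix(-80,15,28),fix(-80,-15,28),fix(-100,32,12),fix(-100,-32,12)]).round().tolist())
print(proj(s,[fix(30,0,96)]).round(1).tolist(),proj(t,[fix(30,0,96)]).round(1).tolist())
E
```

```text
t 11.38 tcp [ 507.8 -167.8  152.9] yaw 96.5 q6 -123.0 F [-0.4 -0.4  0.4] gap 0.701 ff 0.0
off [-0.0973, 0.0002, 0.0381] rot [-0.07, 0.13, -19.47] rows 2.5
off [0.0, 0.0, 0.039] rot [0.0, 0.0, 0.0] rows 0.9
[[284.0, 327.0], [301.0, 179.0], [268.0, 179.0], [318.0, 155.0], [251.0, 155.0]]
[[350.7, 232.8]] [[341.8, 195.7]]
```

View pics/v4.png

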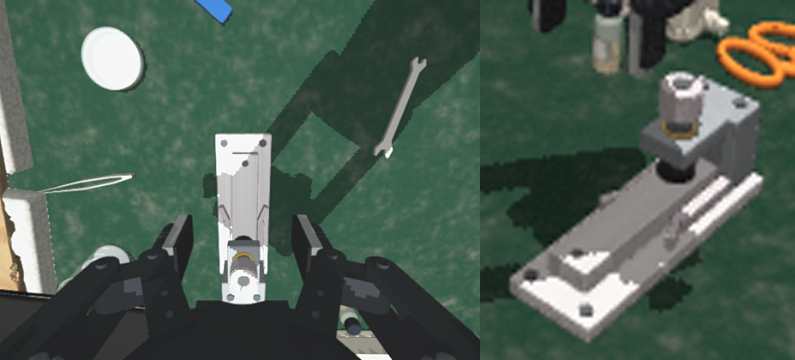

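The wrist view shows the screw head centre at about (285,329), where (284,327) was predicted. The coupon's near end is at row 179 exactly as predicted for home. The scene crop shows it flat in the channel under the foot.

Converted, -0.097 m / 0.2 = -0.485, -0.074 m / 0.2 = -0.37, -23 degrees / 180 = -0.1278.

>>> drive_tool(delta_rot=[[0, 0, -0.0278], [0, 0, -0.0556], [0, 0, -0.0833], [0, 0, -0.1111], [0, 0, -0.1278]], offset=[[-0.12, 0, 0], [-0.25, 0, 0.025], [-0.37, 0, 0.075], [-0.485, 0, 0.125], [-0.485, 0, 0.15]], grip=[0.7, 0.7, 0.7, 0.7, 0.7])

```text
time: 11.8
tcp_pos: [604.5, -155.0, 117.3]
eef_rot: [-0.258, 0.966, 0.002, -0.001]
contact_force: [-0.4, 0.3, -1.0]
finger_gap: 0.699
finger_force: 0.0
```

>>> drive_tool(delta_rot=[[0, 0, 0], [0, 0, 0]], offset=[[0, 0, 0], [0, 0, 0]], grip=[0.7, 0.7])

```text
time: 11.97
tcp_pos: [601.6, -155.6, 118.8]
eef_rot: [-0.254, 0.967, 0.002, -0.002]
contact_force: [0.4, 0.4, -0.1]
finger_gap: 0.699
finger_force: 0.0
```

```bash
python3 - <<'E'
from h import *
plan([(*(fix(30,0,0)[:2]),83,120)])
E
```

```text
t 11.97 tcp [ 601.6 -155.6  118.8] yaw 119.5 q6 -141.0 F [ 0.4  0.4 -0.1] gap 0.699 ff 0.0
off [-0.0021, -0.0025, 0.0357] rot [0.28, -0.18, -0.55] rows 0.9
```

Converted, 0.035 m / 0.2 = 0.175, -0.002 m / 0.2 = -0.01, 0.2 degrees / 180 = 0.0011.

>>> drive_tool(delta_rot=[[0, 0, 0], [0.0011, -0.0006, 0], [0.0011, -0.0006, 0], [0.0011, -0.0006, 0], [0.0011, -0.0006, 0]], offset=[[-0.01, -0.01, 0.05], [-0.01, -0.01, 0.1], [-0.01, -0.01, 0.15], [-0.01, -0.01, 0.175], [-0.01, -0.01, 0.175]], grip=[0.7, 0.7, 0.7, 0.7, 0.7], grip_force=7)

```text
time: 12.38
tcp_pos: [604.4, -156.7, 84.6]
eef_rot: [-0.255, 0.967, -0.0, -0.0]
contact_force: [-0.2, 0.3, -0.7]
finger_gap: 0.697
finger_force: 0.0
```

```bash
python3 - <<'E'
from h import *
plan([(*(fix(30,0,0)[:2]),83,120)])
print(bot.get_obs()['moment'])
E
```

```text
t 12.38 tcp [ 604.4 -156.7   84.6] yaw 119.5 q6 -141.0 F [-0.2  0.3 -0.7] gap 0.697 ff 0.0
off [-0.0002, -0.0, 0.0016] rot [-0.0, -0.02, -0.5] rows 0.0
[0.00928161 0.00160409 0.0305896 ]
```

Force 7 was accepted. I close gently.

>>> drive_tool(delta_rot=[[0, 0, 0], [0, 0, 0], [0, 0, 0], [0, 0, 0], [0, 0, 0]], offset=[[0, 0, 0.005], [0, 0, 0.005], [0, 0, 0.005], [0, 0, 0.005], [0, 0, 0.005]], grip=[0.5, 0.3, 0.2, 0.2, 0.2], grip_force=7)

```text
time: 12.8
tcp_pos: [606.0, -156.6, 86.6]
eef_rot: [-0.255, 0.967, -0.001, 0.001]
contact_force: [-3.6, 4.1, 4.5]
finger_gap: 0.305
finger_force: 20.1
```

>>> drive_tool(delta_rot=[[0, 0, 0], [0, 0, 0], [0, 0, 0], [0, 0, 0], [0, 0, 0]], offset=[[0, 0, 0], [0, 0, 0], [0, 0, 0], [0, 0, 0], [0, 0, 0]], grip=[0.2, 0.2, 0.2, 0.2, 0.2])

```text
time: 13.22
tcp_pos: [606.0, -156.6, 86.5]
eef_rot: [-0.255, 0.967, -0.001, 0.001]
contact_force: [-4.5, 4.5, 4.5]
finger_gap: 0.3
finger_force: 20.1
```

```bash
python3 - <<'E'
from h import *
plan([])
print(bot.get_obs()['moment'])
E
```

```text
t 13.22 tcp [ 606.  -156.6   86.5] yaw 119.5 q6 -141.0 F [-4.5  4.5  4.5] gap 0.3 ff 20.1
[ 0.69252986  0.6330252  -0.04467916]
```

Converted, 0.0013 m / 0.2 = 0.0065, -0.001 m / 0.2 = -0.005.

>>> drive_tool(delta_rot=[[0, 0, 0], [0, 0, 0], [0, 0, 0], [0, 0, 0], [0, 0, 0]], offset=[[0, 0.0065, -0.005], [0, 0.0065, -0.005], [0, 0.0065, -0.005], [0, 0.0065, -0.005], [0, 0.0065, -0.005]], grip=[0.295, 0.295, 0.295, 0.295, 0.295])

```text
time: 13.63
tcp_pos: [605.8, -156.4, 86.9]
eef_rot: [-0.255, 0.967, -0.002, 0.002]
contact_force: [2.4, -1.7, -2.7]
finger_gap: 0.297
finger_force: 20.4
```

```bash
python3 - <<'E'
from h import *
plan([])
print(bot.get_obs()['moment'])
E
```

```text
t 13.63 tcp [ 605.8 -156.4   86.9] yaw 119.5 q6 -141.0 F [ 2.4 -1.7 -2.7] gap 0.297 ff 20.4
[-0.32469814 -0.48269039  0.00096264]
```

Converted, 0.0016 m / 0.2 = 0.008, 0.0014 m / 0.2 = 0.007, 35 degrees / 180 = 0.1944.

>>> drive_tool(delta_rot=[[0, 0, 0.0389], [0, 0, 0.0778], [0, 0, 0.1167], [0, 0, 0.1556], [0, 0, 0.1944]], offset=[[0, -0.002, 0.0025], [0, -0.002, 0.004], [0, -0.002, 0.0055], [0, -0.002, 0.007], [0, -0.002, 0.008]], grip=[0.2, 0.2, 0.2, 0.2, 0.2])

```text
time: 14.05
tcp_pos: [606.0, -157.2, 85.6]
eef_rot: [0.051, 0.999, -0.001, 0.002]
contact_force: [0.7, -2.8, -1.8]
finger_gap: 0.301
finger_force: 20.5
```

```bash
cat > st.py <<'E'
from h import *
plan([]); o=bot.get_obs(); R=Ro.from_quat(o['eef_rot']).as_matrix()
print('M',o['moment'].round(3),'Ftool',(R.T@o['contact_force']).round(1),'qd6',o['qd'][5].round(2),'tau6',round(o['effort'][5],3))
E
python3 st.py
```

```text
t 14.05 tcp [ 606.  -157.2   85.6] yaw 84.2 q6 -106.0 F [ 0.7 -2.8 -1.8] gap 0.301 ff 20.5
M [-0.653 -0.284  0.012] Ftool [-1.  -2.7  1.8] qd6 1.46 tau6 -1.907
```

Converted, 0.0012 m / 0.2 = 0.006, 0.001 m / 0.2 = 0.005, 35 degrees / 180 = 0.1944.

>>> drive_tool(delta_rot=[[0, 0, 0.0389], [0, 0, 0.0778], [0, 0, 0.1167], [0, 0, 0.1556], [0, 0, 0.1944]], offset=[[0, 0, 0.001], [0, 0, 0.0025], [0, 0, 0.0035], [0, 0, 0.005], [0, 0, 0.006]], grip=[0.2, 0.2, 0.2, 0.2, 0.2])

```text
time: 14.47
tcp_pos: [605.7, -157.9, 84.4]
eef_rot: [0.349, 0.937, -0.001, 0.002]
contact_force: [-0.7, -3.9, -0.7]
finger_gap: 0.302
finger_force: 20.5
```

Converted, 0.0004 m / 0.2 = 0.002, 0.0003 m / 0.2 = 0.0015, 10 degrees / 180 = 0.0556.

>>> drive_tool(delta_rot=[[0, 0, 0.0111], [0, 0, 0.0222], [0, 0, 0.0333], [0, 0, 0.0444], [0, 0, 0.0556]], offset=[[0, 0, 0], [0, 0, 0.0005], [0, 0, 0.001], [0, 0, 0.0015], [0, 0, 0.002]], grip=[0.2, 0.2, 0.2, 0.2, 0.2])

```text
time: 14.88
tcp_pos: [605.6, -158.0, 84.0]
eef_rot: [0.427, 0.904, -0.001, 0.002]
contact_force: [-0.5, -5.7, -1.1]
finger_gap: 0.301
finger_force: 20.6
```

```bash
python3 st.py
```

```text
t 14.88 tcp [ 605.6 -158.    84. ] yaw 39.4 q6 -61.0 F [-0.5 -5.7 -1.1] gap 0.301 ff 20.6
M [-0.961  0.111  0.034] Ftool [-4.1 -4.   1.2] qd6 0.42 tau6 -0.521
```

Converted, -0.0008 m / 0.2 = -0.004, 0.0005 m / 0.2 = 0.0025, 15 degrees / 180 = 0.0833.

>>> drive_tool(delta_rot=[[0, 0, 0.0167], [0, 0, 0.0333], [0, 0, 0.05], [0, 0, 0.0667], [0, 0, 0.0833]], offset=[[-0.004, -0.004, 0.0005], [-0.004, -0.004, 0.001], [-0.004, -0.004, 0.0015], [-0.004, -0.004, 0.002], [-0.004, -0.004, 0.0025]], grip=[0.2, 0.2, 0.2, 0.2, 0.2])

```text
time: 15.3
tcp_pos: [605.3, -158.3, 83.5]
eef_rot: [0.542, 0.84, -0.0, 0.002]
contact_force: [-1.4, -1.6, 0.8]
finger_gap: 0.3
finger_force: 20.6
```

```bash
python3 st.py
```

```text
t 15.3 tcp [ 605.3 -158.3   83.5] yaw 24.4 q6 -46.0 F [-1.4 -1.6  0.8] gap 0.3 ff 20.6
M [-0.445  0.24   0.045] Ftool [-0.9 -1.9 -0.8] qd6 0.62 tau6 -0.803
```

Converted, 0.0005 m / 0.2 = 0.0025, 0.0004 m / 0.2 = 0.002, 15 degrees / 180 = 0.0833.

>>> drive_tool(delta_rot=[[0, 0, 0.0167], [0, 0, 0.0333], [0, 0, 0.05], [0, 0, 0.0667], [0, 0, 0.0833]], offset=[[0, 0, 0.0005], [0, 0, 0.001], [0, 0, 0.0015], [0, 0, 0.002], [0, 0, 0.0025]], grip=[0.2, 0.2, 0.2, 0.2, 0.2])

```text
time: 15.72
tcp_pos: [604.9, -158.4, 82.9]
eef_rot: [0.647, 0.763, -0.0, 0.002]
contact_force: [-1.1, -2.7, 1.9]
finger_gap: 0.3
finger_force: 20.7
```

```bash
python3 st.py
```

```text
t 15.72 tcp [ 604.9 -158.4   82.9] yaw 9.4 q6 -31.0 F [-1.1 -2.7  1.9] gap 0.3 ff 20.7
M [-0.494  0.411 -0.001] Ftool [-2.5 -1.5 -1.9] qd6 0.62 tau6 -0.804
```

Converted, 0.0004 m / 0.2 = 0.002, 0.0003 m / 0.2 = 0.0015, 15 degrees / 180 = 0.0833.

>>> drive_tool(delta_rot=[[0, 0, 0.0167], [0, 0, 0.0333], [0, 0, 0.05], [0, 0, 0.0667], [0, 0, 0.0833]], offset=[[0, 0, 0.0005], [0, 0, 0.001], [0, 0, 0.0015], [0, 0, 0.002], [0, 0, 0.002]], grip=[0.2, 0.2, 0.2, 0.2, 0.2])

```text
time: 16.13
tcp_pos: [604.6, -158.4, 82.4]
eef_rot: [0.741, 0.672, -0.0, 0.001]
contact_force: [-3.9, -3.5, 0.4]
finger_gap: 0.298
finger_force: 20.7
```

```bash
python3 st.py
```

```text
t 16.13 tcp [ 604.6 -158.4   82.4] yaw -5.6 q6 -16.0 F [-3.9 -3.5  0.4] gap 0.298 ff 20.7
M [-0.462  0.656  0.051] Ftool [-3.9 -3.5 -0.4] qd6 0.62 tau6 -0.782
```

Converted, -0.0006 m / 0.2 = -0.003, -0.0005 m / 0.2 = -0.0025, 15 degrees / 180 = 0.0833.

>>> drive_tool(delta_rot=[[0, 0, 0.0167], [0, 0, 0.0333], [0, 0, 0.05], [0, 0, 0.0667], [0, 0, 0.0833]], offset=[[-0.003, -0.0025, 0.0005], [-0.003, -0.0025, 0.001], [-0.003, -0.0025, 0.0015], [-0.003, -0.0025, 0.002], [-0.003, -0.0025, 0.0025]], grip=[0.2, 0.2, 0.2, 0.2, 0.2])

```text
time: 16.55
tcp_pos: [604.2, -158.4, 82.0]
eef_rot: [0.822, 0.569, 0.0, 0.001]
contact_force: [-3.3, -0.5, 2.7]
finger_gap: 0.301
finger_force: 20.8
```

```bash
python3 st.py
```

```text
t 16.55 tcp [ 604.2 -158.4   82. ] yaw -20.6 q6 -1.0 F [-3.3 -0.5  2.7] gap 0.301 ff 20.8
M [-0.112  0.554  0.102] Ftool [-1.7 -2.9 -2.7] qd6 0.62 tau6 -0.748
```

Converted, -0.0003 m / 0.2 = -0.0015, -0.0002 m / 0.2 = -0.001, 8 degrees / 180 = 0.0444.

>>> drive_tool(delta_rot=[[0, 0, 0.0111], [0, 0, 0.0222], [0, 0, 0.0333], [0, 0, 0.0444]], offset=[[-0.001, -0.0015, 0], [-0.001, -0.0015, 0], [-0.001, -0.0015, 0], [-0.001, -0.0015, 0.0005]], grip=[0.2, 0.2, 0.2, 0.2])

```text
time: 16.88
tcp_pos: [604.0, -158.3, 81.8]
eef_rot: [0.86, 0.511, 0.0, 0.001]
contact_force: [-1.8, -0.3, 0.7]
finger_gap: 0.304
finger_force: 20.7
```

```bash
python3 st.py
```

```text
t 16.88 tcp [ 604.  -158.3   81.8] yaw -28.6 q6 7.0 F [-1.8 -0.3  0.7] gap 0.304 ff 20.7
M [-0.058  0.386  0.132] Ftool [-1.2 -1.4 -0.7] qd6 0.42 tau6 -0.452
```

Converted, 0.0002 m / 0.2 = 0.001, 0.0001 m / 0.2 = 0.0005, 6 degrees / 180 = 0.0333.

>>> drive_tool(delta_rot=[[0, 0, 0.0111], [0, 0, 0.0222], [0, 0, 0.0333]], offset=[[0, 0, 0], [0, 0, 0.0005], [0, 0, 0.001]], grip=[0.2, 0.2, 0.2])

```text
time: 17.13
tcp_pos: [604.0, -158.2, 81.7]
eef_rot: [0.885, 0.465, 0.0, 0.001]
contact_force: [-2.0, 0.1, 2.1]
finger_gap: 0.301
finger_force: 20.8
```

```bash
python3 st.py
```

```text
t 17.13 tcp [ 604.  -158.2   81.7] yaw -34.6 q6 13.0 F [-2.   0.1  2.1] gap 0.301 ff 20.8
M [-0.004  0.474  0.084] Ftool [-1.  -1.7 -2.1] qd6 0.42 tau6 -0.435
```

Converted, 0.0002 m / 0.2 = 0.001, 0.0001 m / 0.2 = 0.0005, 6 degrees / 180 = 0.0333.

>>> drive_tool(delta_rot=[[0, 0, 0.0111], [0, 0, 0.0222], [0, 0, 0.0333]], offset=[[0, 0, 0], [0, 0, 0.0005], [0, 0, 0.001]], grip=[0.2, 0.2, 0.2])

```text
time: 17.38
tcp_pos: [603.9, -158.1, 81.5]
eef_rot: [0.908, 0.418, 0.0, 0.001]
contact_force: [-3.0, 0.3, 2.7]
finger_gap: 0.299
finger_force: 20.8
```

```bash
python3 st.py
```

```text
t 17.38 tcp [ 603.9 -158.1   81.5] yaw -40.6 q6 19.0 F [-3.   0.3  2.7] gap 0.299 ff 20.8
M [0.034 0.538 0.163] Ftool [-1.7 -2.4 -2.7] qd6 0.42 tau6 -0.418
```

Converted, 0.0001 m / 0.2 = 0.0005, 2 degrees / 180 = 0.0111.

>>> drive_tool(delta_rot=[[0, 0, 0.0111]], offset=[[0, 0, 0.0005]], grip=[0.2])

```text
time: 17.47
tcp_pos: [603.9, -158.1, 81.5]
eef_rot: [0.915, 0.402, 0.0, 0.001]
contact_force: [-2.8, 0.2, 3.4]
finger_gap: 0.297
finger_force: 20.9
```

```bash
python3 st.py|grep M
```

```text
M [0.149 0.637 0.147] Ftool [-1.8 -2.2 -3.4] qd6 0.42 tau6 -0.411
```

Converted, 0.0001 m / 0.2 = 0.0005, 2 degrees / 180 = 0.0111.

>>> drive_tool(delta_rot=[[0, 0, 0.0111]], offset=[[0, 0, 0.0005]], grip=[0.2])

```text
time: 17.55
tcp_pos: [603.9, -158.1, 81.4]
eef_rot: [0.922, 0.386, 0.0, 0.001]
contact_force: [-2.8, 0.8, 4.1]
finger_gap: 0.307
finger_force: 20.9
```

```bash
python3 st.py|grep M
```

```text
M [0.112 0.64  0.211] Ftool [-1.4 -2.5 -4.1] qd6 0.41 tau6 -0.405
```

Converted, 2 degrees / 180 = 0.0111.

>>> drive_tool(delta_rot=[[0, 0, 0.0111]], offset=[[0, 0, 0]], grip=[0.2])

```text
time: 17.63
tcp_pos: [603.8, -158.0, 81.4]
eef_rot: [0.929, 0.37, 0.0, 0.001]
contact_force: [-3.0, -0.7, 3.2]
finger_gap: 0.303
finger_force: 20.8
```

```bash
python3 st.py
```

```text
t 17.63 tcp [ 603.8 -158.    81.4] yaw -46.6 q6 25.0 F [-3.  -0.7  3.2] gap 0.303 ff 20.8
M [0.163 0.62  0.188] Ftool [-2.7 -1.5 -3.2] qd6 0.42 tau6 -0.401
```

Converted, 1 degrees / 180 = 0.0056.

>>> drive_tool(delta_rot=[[0, 0, 0.0056]], offset=[[0, 0, 0]], grip=[0.2])

```text
time: 17.72
tcp_pos: [603.8, -158.0, 81.4]
eef_rot: [0.932, 0.362, 0.0, 0.001]
contact_force: [-4.6, 0.9, 3.5]
finger_gap: 0.303
finger_force: 20.9
```

```bash
python3 st.py|grep M
```

```text
M [0.149 0.765 0.159] Ftool [-2.9 -3.8 -3.5] qd6 0.18 tau6 0.13
```

Converted, 1 degrees / 180 = 0.0056.

>>> drive_tool(delta_rot=[[0, 0, 0.0056]], offset=[[0, 0, 0]], grip=[0.2])

```text
time: 17.8
tcp_pos: [603.8, -158.0, 81.3]
eef_rot: [0.935, 0.354, 0.0, 0.001]
contact_force: [-4.8, 0.8, 4.3]
finger_gap: 0.303
finger_force: 21.0
```

```bash
python3 st.py
```

```text
t 17.8 tcp [ 603.8 -158.    81.3] yaw -48.5 q6 27.0 F [-4.8  0.8  4.3] gap 0.303 ff 21.0
M [0.203 0.99  0.174] Ftool [-3.1 -3.8 -4.3] qd6 0.21 tau6 -0.06
```

Converted, -0.0005 m / 0.2 = -0.0025, 1.5 degrees / 180 = 0.0083.

>>> drive_tool(delta_rot=[[0, 0, 0.0083]], offset=[[0, 0, -0.0025]], grip=[0.2])

```text
time: 17.88
tcp_pos: [603.8, -157.9, 81.4]
eef_rot: [0.94, 0.342, 0.0, 0.001]
contact_force: [-3.0, 0.1, 0.2]
finger_gap: 0.3
finger_force: 20.6
```

```bash
python3 st.py|grep M
```

```text
M [0.12  0.624 0.174] Ftool [-2.2 -1.9 -0.2] qd6 0.32 tau6 -0.376
```

Converted, 1.5 degrees / 180 = 0.0083.

>>> drive_tool(delta_rot=[[0, 0, 0.0083]], offset=[[0, 0, 0]], grip=[0.2])

```text
time: 17.97
tcp_pos: [603.7, -158.0, 81.3]
eef_rot: [0.944, 0.329, 0.0, 0.001]
contact_force: [-3.5, 0.2, 2.2]
finger_gap: 0.301
finger_force: 20.8
```

```bash
python3 st.py
```

```text
t 17.97 tcp [ 603.7 -158.    81.3] yaw -51.5 q6 30.0 F [-3.5  0.2  2.2] gap 0.301 ff 20.8
M [0.167 0.768 0.138] Ftool [-2.6 -2.3 -2.2] qd6 0.31 tau6 -0.267
```

Converted, 2 degrees / 180 = 0.0111.

>>> drive_tool(delta_rot=[[0, 0, 0.0111]], offset=[[0, 0, 0]], grip=[0.2])

```text
time: 18.05
tcp_pos: [603.7, -157.9, 81.2]
eef_rot: [0.95, 0.313, 0.0, 0.001]
contact_force: [-4.9, 0.3, 2.4]
finger_gap: 0.301
finger_force: 20.8
```

```bash
python3 st.py|grep M
```

```text
M [0.154 0.771 0.171] Ftool [-3.8 -3.2 -2.4] qd6 0.43 tau6 -0.498
```

Converted, 2 degrees / 180 = 0.0111.

>>> drive_tool(delta_rot=[[0, 0, 0.0111]], offset=[[0, 0, 0]], grip=[0.2])

```text
time: 18.13
tcp_pos: [603.7, -157.9, 81.2]
eef_rot: [0.955, 0.296, 0.0, 0.001]
contact_force: [-4.0, 1.6, 2.4]
finger_gap: 0.301
finger_force: 20.8
```

```bash
python3 st.py|grep M
```

```text
M [0.152 0.799 0.192] Ftool [-2.4 -3.6 -2.4] qd6 0.42 tau6 -0.394
```

Converted, 2 degrees / 180 = 0.0111.

>>> drive_tool(delta_rot=[[0, 0, 0.0111]], offset=[[0, 0, 0]], grip=[0.2])

```text
time: 18.22
tcp_pos: [603.6, -157.8, 81.1]
eef_rot: [0.96, 0.279, 0.0, 0.0]
contact_force: [-3.0, 0.9, 1.8]
finger_gap: 0.3
finger_force: 20.8
```

```bash
python3 st.py
```

```text
t 18.22 tcp [ 603.6 -157.8   81.1] yaw -57.6 q6 36.0 F [-3.   0.9  1.8] gap 0.3 ff 20.8
M [0.192 0.745 0.155] Ftool [-2.1 -2.4 -1.8] qd6 0.42 tau6 -0.372
```

>>> drive_tool(delta_rot=[[0, 0, 0]], offset=[[0, 0, 0]], grip=[0.2])

```text
time: 18.3
tcp_pos: [603.7, -157.8, 81.1]
eef_rot: [0.96, 0.28, 0.0, 0.0]
contact_force: [-5.1, 0.6, 2.3]
finger_gap: 0.301
finger_force: 20.8
```

```bash
python3 st.py|grep M
```

```text
M [0.205 0.878 0.111] Ftool [-3.9 -3.2 -2.3] qd6 -0.06 tau6 0.599
```

>>> drive_tool(delta_rot=[[0, 0, 0], [0, 0, 0], [0, 0, 0]], offset=[[0, 0, 0], [0, 0, 0], [0, 0, 0]], grip=[0.2, 0.2, 0.2])

```text
time: 18.55
tcp_pos: [603.7, -157.8, 81.2]
eef_rot: [0.96, 0.281, 0.0, 0.0]
contact_force: [-6.1, 1.2, 2.8]
finger_gap: 0.298
finger_force: 20.8
```

```bash
python3 st.py
```

```text
t 18.55 tcp [ 603.7 -157.8   81.2] yaw -57.4 q6 36.0 F [-6.1  1.2  2.8] gap 0.298 ff 20.8
M [0.256 0.987 0.128] Ftool [-4.5 -4.3 -2.8] qd6 -0.0 tau6 0.088
```

>>> drive_tool(delta_rot=[[0, 0, 0], [0, 0, 0], [0, 0, 0], [0, 0, 0], [0, 0, 0]], offset=[[0, 0, 0], [0, 0, 0], [0, 0, 0], [0, 0, 0], [0, 0, 0]], grip=[0.2, 0.2, 0.2, 0.2, 0.2])

```text
time: 18.97
tcp_pos: [603.7, -157.8, 81.1]
eef_rot: [0.96, 0.281, 0.0, 0.0]
contact_force: [-4.4, 0.3, 2.5]
finger_gap: 0.298
finger_force: 20.8
```

```bash
python3 st.py
```

```text
t 18.97 tcp [ 603.7 -157.8   81.1] yaw -57.4 q6 36.0 F [-4.4  0.3  2.5] gap 0.298 ff 20.8
M [0.205 0.962 0.116] Ftool [-3.6 -2.7 -2.5] qd6 -0.0 tau6 0.088
```

Converted, 1 degrees / 180 = 0.0056.

>>> drive_tool(delta_rot=[[0, 0, 0.0056]], offset=[[0, 0, 0]], grip=[0.2])

```text
time: 19.05
tcp_pos: [603.6, -157.8, 81.1]
eef_rot: [0.962, 0.272, 0.0, 0.0]
contact_force: [-5.2, 1.1, 1.5]
finger_gap: 0.302
finger_force: 20.8
```

>>> drive_tool(delta_rot=[[0, 0, 0], [0, 0, 0], [0, 0, 0]], offset=[[0, 0, 0], [0, 0, 0], [0, 0, 0]], grip=[0.2, 0.2, 0.2])

```text
time: 19.3
tcp_pos: [603.7, -157.8, 81.2]
eef_rot: [0.962, 0.272, 0.0, 0.001]
contact_force: [-6.1, 0.8, 2.9]
finger_gap: 0.299
finger_force: 20.8
```

```bash
python3 st.py
```

```text
t 19.3 tcp [ 603.7 -157.8   81.2] yaw -58.4 q6 37.0 F [-6.1  0.8  2.9] gap 0.299 ff 20.8
M [0.239 0.961 0.085] Ftool [-4.7 -3.9 -2.9] qd6 0.0 tau6 0.139
```

The moment while turning averages 0.172 N m. Fitting the given points (0.03 free, 0.33 at 25 N, and the slip values) gives M ≈ 0.03 + 0.012·L, so the load is about 12 N. I stop here, release and lift.

>>> drive_tool(delta_rot=[[0, 0, 0], [0, 0, 0], [0, 0, 0], [0, 0, 0], [0, 0, 0]], offset=[[0, 0, 0], [0, 0, 0], [0, 0, 0], [0, 0, 0], [0, 0, 0]], grip=[0.5, 0.7, 0.7, 0.7, 0.7])

```text
time: 19.72
tcp_pos: [605.0, -158.2, 81.8]
eef_rot: [0.962, 0.272, 0.002, 0.001]
contact_force: [-0.4, -0.7, 0.4]
finger_gap: 0.698
finger_force: 0.0
```

Converted, -0.1 m / 0.2 = -0.5, -0.09 m / 0.2 = -0.45.

>>> drive_tool(delta_rot=[[0, 0, 0], [0, 0, 0], [0, 0, 0], [0, 0, 0], [0, 0, 0]], offset=[[0, 0, -0.05], [0, 0, -0.15], [0, 0, -0.3], [0, 0, -0.45], [0, 0, -0.5]], grip=[0.7, 0.7, 0.7, 0.7, 0.7])

```text
time: 20.13
tcp_pos: [606.9, -158.9, 187.9]
eef_rot: [0.962, 0.272, 0.005, 0.004]
contact_force: [0.4, -1.3, 1.1]
finger_gap: 0.7
finger_force: 0.0
```

```bash
python3 st.py; python3 - <<'E'
from h import *
c=snap('wrist','w5'); s=snap('scene','s5')
cv2.imwrite('pics/v5.png',np.hstack([cv2.resize(c['pixels'],(480,360)),cv2.resize(s['pixels'][210:310,290:385],(315,360),interpolation=2)])[:,:,::-1])
print(proj(s,[fix(-80,15,28),fix(-80,-15,28)]).round(1).tolist())
E
```

```text
t 20.13 tcp [ 606.9 -158.9  187.9] yaw -58.5 q6 37.0 F [ 0.4 -1.3  1.1] gap 0.7 ff 0.0
M [-0.038 -0.027  0.042] Ftool [-0.3  1.4 -1.1] qd6 0.0 tau6 0.001
[[310.9, 279.5], [322.4, 286.0]]
```

View pics/v5.png

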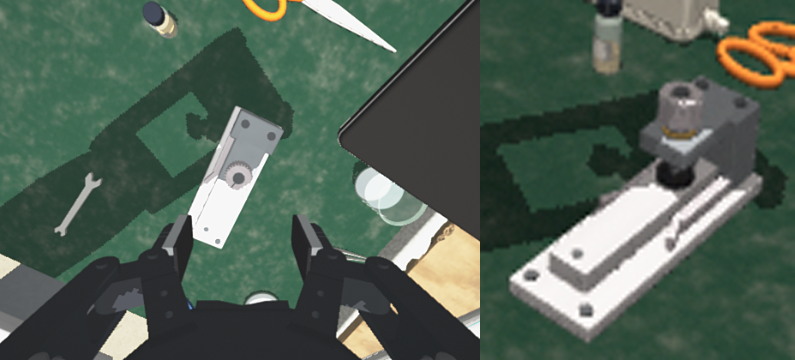

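The head top carries a dark index slot, so I can compare its angle before and after to check whether the pads slipped. The coupon still sits home in the channel, and the vial and spanner are undisturbed.

```bash
python3 - <<'E'
from h import *
ims=[]
for f,z in(('w4',96),('w5',91)):
    c=load(f); P=fix(30,0,z)
    # rectify to world: x world up, y left, 40mm square at head-top height
    g=np.linspace(-20,20,390); X,Y=np.meshgrid(g,g); W=np.c_[P[0]-Y.ravel(),P[1]-X.ravel(),np.full(X.size,z)]
    uv=proj(c,W).astype(np.float32).reshape(390,390,2)
    ims.append(cv2.remap(c['pixels'],uv[...,0],uv[...,1],cv2.INTER_CUBIC))
cv2.imwrite('pics/v6.png',np.hstack(ims)[:,:,::-1])
E
```

```text
(no output)
```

View pics/v6.png

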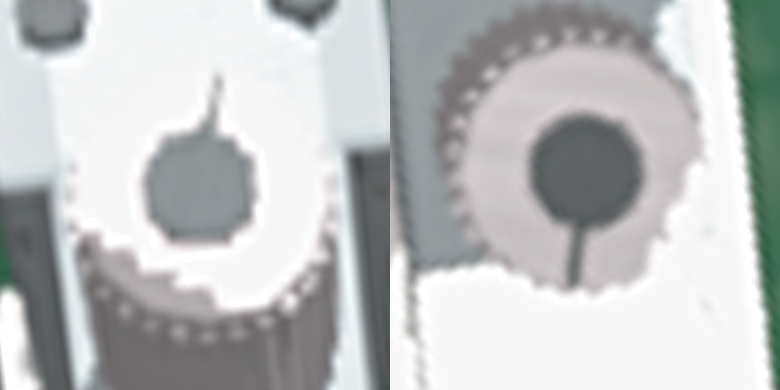

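The slot turned from 9° to 186°, or 177°, against 178° of tool turn, so the pads did not slip. The measured moment still puts the load near 12 N, and the robot is clear.

```bash
python3 -c "
from plant import bot
print(bot.sign_off())"
```

```text
the job is handed in; nothing more can be done
None
```

The coupon is home against the back stop and clamped, and the job is handed in with the robot clear and the loose items not touched; I put the load at about 12 N from the turning moment, but it rose about half as fast per radian as stated, so by turn angle it could be higher, near 25 N at worst.

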